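Hold a spring clip open over the new dish card

ROBOT

A 6-joint arm with a two-finger parallel gripper is mounted at the origin on a cart in front of the work surface, level with it; the furniture and walls round the work are solid. World frame = base frame: x ahead of the robot, y to its left, z up, the work surface at z = 0. Lengths are in mm, angles in rad, forces in N, time in s.
With the tool pointing down it reaches from about 300 to 850 mm from the base axis. Payload 4.2 kg.
Tool frame: the origin (TCP) lies midway between the tips of the shut fingers; the grasp point (between the pads) lies 19 mm behind it (ctrl.grip_point_offset is the z of the grasp point in the tool frame, in mm); z points along the fingers, y is the line along which they close (so a half turn about z gives the same grasp; the last joint's range is limited). The gripper opens to 91 mm and grips with 3 to 60 N. Pads are 32 mm wide; open, the fingers measure 118 mm over their backs; the gripper's body (76 mm by 178 mm) begins 60 mm behind the grasp point.
Start: joints at [-1.174, 0.32, 1.565, -0, 1.257, -0.02], TCP at [232.786, -525.789, 213.976] pointing down, gripper open.
Joint ranges: [-3.11, 3.11], [-0.84, 2.01], [0.21, 2.61], [-1.34, 4.49], [0.05, 2.63], [-2.56, 2.56]. Speed limits (rad/s): [2.57, 2.57, 3.14, 3.14, 3.14, 3.14].

INTERFACE

Orientations are given as [roll, pitch, yaw] about the fixed x, y, z axes, in that order (R = Rz(yaw) Ry(pitch) Rx(roll)).
In Python, from bench import ctrl, effector, kinematics, telemetry, imaging gives the robot as it stands. Calls block until the motion is done:
- ctrl.move_pose(position, orientation): joint-space move of the TCP to a pose.
- ctrl.line_to(position, rate=150, rot=None, force_limit=None): straight line of the TCP; rot=None keeps the orientation; rate is the mean speed in mm/s. With force_limit (N) it stops when the force on the tool has changed by that much, and returns True; else False.
- ctrl.movej(angles): joint-space move.
- effector.grip(opening, effort=None): finger opening in mm; effort is the grip in N (None keeps the last); returns when the fingers have stopped.
- ctrl.dwell(seconds).
- kinematics.solve_ik(position, orientation): joint angles nearest the present ones, or None.
- telemetry.read_state(): the state.
- imaging.read_camera(name): name is "scene" or "top" or "wrist"; returns a dict with "img" (420x560x3 uint8, blue, green, red), "depth" (420x560 float32, mm along the optical axis (not along the pixel's ray), 0 where there is no reading), "camera_matrix" (3x3 intrinsics, pixels), "R" (3x3) and "t" (3): a world point X has camera coordinates R X + t. Camera axes: x right, y down, z forward; pixel columns grow to the right and rows downward; lengths in mm; the calibration is good to about 2 mm. The wrist camera is an equidistant fisheye: a pixel r from the principal point sees the ray r / f radians off the axis. A picture is of the moment at which its call begins.
A pose or a line that the arm cannot do raises ctrl.IKError and nothing moves.
- ctrl.finish_job(): hands the job in; it is judged then, once.
The state is a dict: "time_s": time; "joint_positions": joint angles; "qd": joint speeds; "effort": joint torques, N m; "eef_pos": TCP position; "tool_rot": TCP orientation; "ft_force": force on the tool from outside, world axes, zero at the start; "ft_torque": the same for the moment, N m; "grip_width": finger opening in mm; "grip_force": force on a finger pad.
Only numpy, scipy, OpenCV 4.12 (cv2) and the standard library are available. Lean on these libraries where they do the work, as an engineer would, in place of code of your own. Each camera call takes 0.05 s, during which the arm holds its last target. There are 200 camera calls.

TASK

On this buffet the new dish card, white with a green band, has ridden up in its wooden block: first press it down until it is fully home. Then squeeze the spring clip open by its two levers, lift it open off the old cream card with the red band, and lower it, still open, over the middle of the new card's top edge, so that its jaws gape on either side of the card without touching it. Finish while still holding the clip squeezed wide open there, so that I can slip today's insert in beside the card; leave the other things on the table alone.

Things in the scene. Friction and masses are not known exactly. Their poses are not given: they have to be found in the camera images.
- new_card_top (a point): Middle of the top edge of the NEW dish card: stiff, white, green band and clover, 100 mm wide, 4 mm thick, upright in the slot of a beech block. Axes: x = normal to the card, y = along the top edge, z = up. Fully home, the top edge is 110 mm above the table, 79 mm above the block.
- new_card (a joint): How far the new card stands proud of its home position in the slot, m: 0 = fully home on the slot floor, starts 0.007 to 0.014, at most 0.016. Slides straight down when pressed on the top edge; it stays where it is left; slot friction about 4 N, then a firm stop at 0.
- new_block: The beech block that carries the new card, with the card: 120 mm along y, 56 mm along x, 31 mm high; origin at the centre of its underside on the table. Fixed.
- old_card_top (a point): Middle of the top edge of the OLD dish card: same size, cream with a red band, fully home in its own block, so 110 mm above the table. It does not move. Axes as for the new card. The clip starts clamped on its top edge.
- old_block: The beech block that carries the old card, same size as the other; origin at the centre of its underside. Fixed.
- clip: Steel spring clip, 70 g, 40 mm wide; at the start clamped on the old card with its pin 18 mm above the card edge. Origin on the hinge pin; y = along the pin and card edge, z = up towards the two levers, x = across, the way the levers are squeezed. Two jaws hang below the pin. The coil round the pin has 5 mm radius: a card edge can come no nearer the pin than that.
- lever_a (a joint): Turn of each lever about the pin, rad (both turn equally): 0 = clamped on a card, -0.064 = jaws shut, 0.286 = fully squeezed (stop). Springs shut when let go; each finger needs about 5 N to start, 9 N at the stop. Shut, the levers splay to 47 mm over their tips, 28 mm above the pin; at the stop they stand upright and parallel, 25 mm over their outer faces, 4 to 34 mm above the pin.
- lever_a_lip (a point): Inner contact edge of the jaw lip on the clip's +x side, middle of its width: 32 mm below the pin when shut, 30 mm below and 11 mm out in x when fully open.
- lever_b_lip (a point): The same for the jaw on the clip's -x side.
- pepper_mill: Bystander: dark wooden pepper mill, 53 mm across, 155 mm high; origin at its base.
- sugar_jar: Bystander: white porcelain sugar jar with lid, 93 mm across, 110 mm high; origin at its base.
- tealight_c: Bystander: clear tea-light glass, 60 mm across, 64 mm high; origin at its base.
Mind the look-alikes: they are no part of the job. Leave any yellow look-alike of the new_block alone.

How it is judged:
By the outcome, as a careful person would: the job done as asked, in the order asked, and still so for the second after the job is handed in, while the arm keeps its last pose, push and grip.
It also fails if it takes over 51 s, if anything falls off the work surface, if the arm or the gripper's body presses on something with over 40 N, if the wrist force passes 120 N, or if a joint passes its speed limit or range.

## Working session

There is one attempt and no reset: what is moved stays moved. The work goes in short steps, each a Python script; the robot and the scene stay as the last script left them, time stands still between calls to the robot, and variables do not carry over. Pictures are saved under pics/ and viewed, at most 10 in all, crops included, and the job is handed in when it is done.

```bash
mkdir -p pics; cat > h.py <<'E'
import numpy as np, cv2
from bench import ctrl, effector, kinematics, telemetry, imaging
def cloud(c):
    d=c["depth"];K=c["camera_matrix"];v,u=np.indices(d.shape)
    P=np.stack([(u-K[0,2])/K[0,0]*d,(v-K[1,2])/K[1,1]*d,d],-1)
    return (P-c["t"])@c["R"]   # world
E
python3 - <<'E'
from h import *
ims=[]
for n in("scene","top"):
    c=imaging.read_camera(n);np.savez(n+".npz",**{k:c[k] for k in("img","depth","camera_matrix","R","t")})
    cv2.imwrite(f"pics/{n}0.png",c["img"]);print(n,c["camera_matrix"].round(1).tolist(),(-c["R"].T@c["t"]).round(0))
print(telemetry.read_state(),ctrl.grip_point_offset)
E
```

```text
scene [[445.9, 0.0, 276.5], [0.0, 445.9, 209.2], [0.0, 0.0, 1.0]] [-449.  655.  596.]
top [[496.6, 0.0, 281.2], [0.0, 496.6, 209.3], [0.0, 0.0, 1.0]] [ 345.   -8. 1274.]
{'time_s': 0.1, 'joint_positions': array([-1.17403378e+00,  3.20263000e-01,  1.56554935e+00,  3.29186924e-05,
        1.25738684e+00, -1.99867246e-02]), 'qd': array([-0.00038928,  0.00057316, -0.00448362,  0.00055728, -0.00078816,
        0.00066258]), 'effort': array([ 2.50730828e-06, -4.13334274e+01, -2.32510114e+01,  7.28705549e-02,
        4.21198178e-02, -5.60488650e-05]), 'eef_pos': array([ 232.60019893, -525.36879156,  213.18720704]), 'tool_rot': array([-3.13998706e+00, -6.33999733e-05,  4.16739044e-01]), 'ft_force': array([-0.36181466, -0.16619835,  0.25992824]), 'ft_torque': array([-0.00718557,  0.02636762,  0.01772025]), 'grip_force': 0.0, 'grip_width': 91.16105856306126} -18.8
```

View pics/scene0.png

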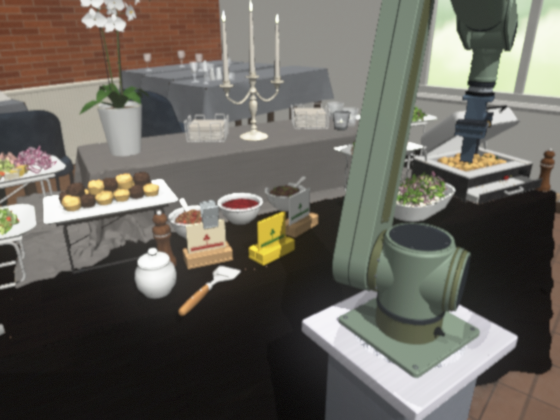

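View pics/top0.png

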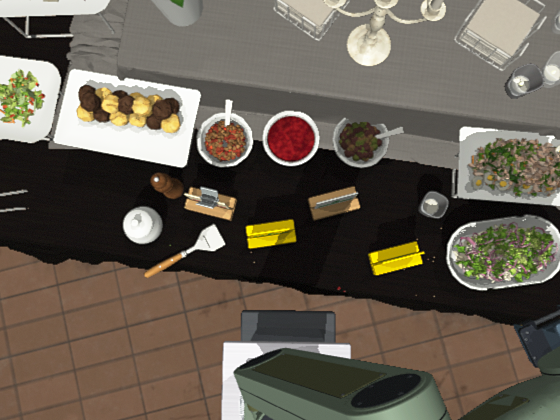

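Top view: the clip and the old card on a beech block are at (210,203). The beech block at (334,203) with a grey/white card should be the new card. The yellow blocks at (271,234) and (397,258) are look-alikes. I'll confirm this in an enlarged crop and measure.

```bash
python3 - <<'E'
from h import *
s=dict(np.load("scene.npz"));t=dict(np.load("top.npz"))
a=cv2.resize(s["img"][180:270,170:340],None,fx=4.4,fy=4.4,interpolation=cv2.INTER_CUBIC)[:290]
a=cv2.resize(s["img"][175:275,170:330],(480,300),interpolation=cv2.INTER_CUBIC)
b=cv2.resize(t["img"][170:270,150:310+60],(660,300),interpolation=cv2.INTER_CUBIC)
cv2.imwrite("pics/crop1.png",np.vstack([np.hstack([a,np.zeros((300,180,3),np.uint8)]),b]))
hsv=cv2.cvtColor(t["img"],cv2.COLOR_BGR2HSV);P=cloud(t)
for nm,(u0,u1,v0,v1) in dict(old=(180,242,180,228),new=(302,366,180,226)).items():
    Q=P[v0:v1,u0:u1].reshape(-1,3);H=hsv[v0:v1,u0:u1].reshape(-1,3)
    m=(abs(Q[:,2]-31)<7)
    if m.sum(): 
        r=cv2.minAreaRect(Q[m,:2].astype(np.float32));print(nm,"block",m.sum(),r)
    for lo,hi in((95,132),(132,170)):
        k=(Q[:,2]>lo)&(Q[:,2]<hi)
        if k.sum()>5: print(nm,lo,k.sum(),Q[k].mean(0).round(1),np.percentile(Q[k,2],[5,50,95]).round(1),cv2.minAreaRect(Q[k,:2].astype(np.float32)))
P2=cloud(s)
for nm,(u0,u1,v0,v1) in dict(old=(175,245,185,270),new=(272,330,175,240)).items():
    Q=P2[v0:v1,u0:u1].reshape(-1,3)
    for lo,hi in((60,135),(135,170)):
        k=(Q[:,2]>lo)&(Q[:,2]<hi)&(Q[:,0]<(700))&(Q[:,0]>300)
        if k.sum()>5: print("scene",nm,lo,k.sum(),Q[k].mean(0).round(1),np.percentile(Q[k,2],[5,50,98]).round(1),cv2.minAreaRect(Q[k,:2].astype(np.float32)))
E
```

```text
old block 650 ((495.4913024902344, 198.67266845703125), (120.70985412597656, 56.18741989135742), 76.84857940673828)
old 95 207 [494.8 189.1 117.8] [ 98.8 119.  131.6] ((496.7508239746094, 197.77700805664062), (98.46218872070312, 25.263427734375), 76.06768798828125)
old 132 175 [495.  184.9 146.5] [133.1 145.9 160.5] ((493.2480773925781, 186.24496459960938), (39.65716552734375, 42.54779052734375), 76.04387664794922)
new block 828 ((500.5821533203125, -115.28848266601562), (56.2562141418457, 120.76715850830078), 15.433722496032715)
new 95 106 [ 500.1 -115.1  113.1] [100.2 115.  119. ] ((500.39605712890625, -114.65679931640625), (4.703587532043457, 97.93798828125), 15.448062896728516)
scene old 60 1087 [533.2 185.4  84.6] [ 61.2  79.4 130.7] ((601.1509399414062, 146.31256103515625), (175.82156372070312, 278.99664306640625), 40.41463851928711)
scene old 135 239 [496.1 188.9 148.7] [137.3 149.2 158.6] ((524.7612915039062, 209.17807006835938), (134.91738891601562, 57.78258514404297), 39.64265441894531)
scene new 60 1111 [ 562.1 -139.5   79.1] [ 61.1  74.5 114. ] ((589.99755859375, -143.21250915527344), (152.4298095703125, 502.40240478515625), 35.19974899291992)
```

View pics/crop1.png

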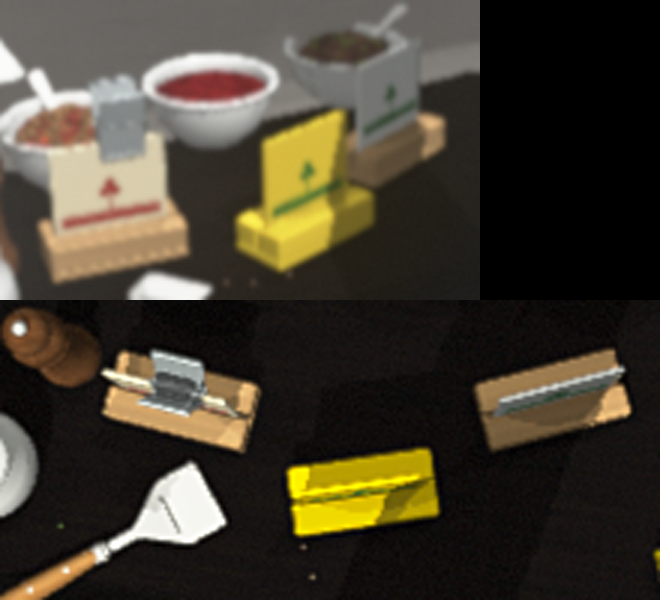

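The crop confirms it. The upright white card with green band and clover on beech, at top (334,203), is the new card. The red-banded cream card with the clip, at top (210,203), is the old one. The yellow one is a decoy. Pressing the card first.

```bash
python3 - <<'E'
from h import *
np.set_printoptions(precision=2,suppress=True)
yn=np.radians(105.4)
ctrl.move_pose([500.5,-115,165],[np.pi,0,yn])
effector.grip(0,20)
ctrl.line_to([500.5,-115,132],rate=60)
h=ctrl.line_to([500.5,-115,104],rate=12,force_limit=22)
s=telemetry.read_state();print(h,s["eef_pos"],s["ft_force"],s["time_s"],s["grip_width"])
ctrl.line_to([500.5,-115,170],rate=120)
yo=np.radians(76.5)
effector.grip(80)
ctrl.move_pose([493.2,186.2,215],[np.pi,0,yo])
for n in("top","wrist","scene"):
    c=imaging.read_camera(n);np.savez(n+"1.npz",**{k:c[k] for k in("img","depth","camera_matrix","R","t")})
    cv2.imwrite(f"pics/{n}1.png",c["img"])
    if n=="top":
        Q=cloud(c)[180:226,302:366].reshape(-1,3);k=(Q[:,2]>90)&(Q[:,2]<132);print(np.percentile(Q[k,2],[50,90,98]))
s=telemetry.read_state();print(s["eef_pos"],s["tool_rot"],s["time_s"])
E
```

```text
True [ 500.53 -115.    110.2 ] [-0.66  0.88  5.37] 5.7083 0.4661025715256992
[108.11 112.11 113.67]
[493.42 185.16 214.8 ] [-3.14  0.    1.33] 8.925
```

View pics/wrist1.png

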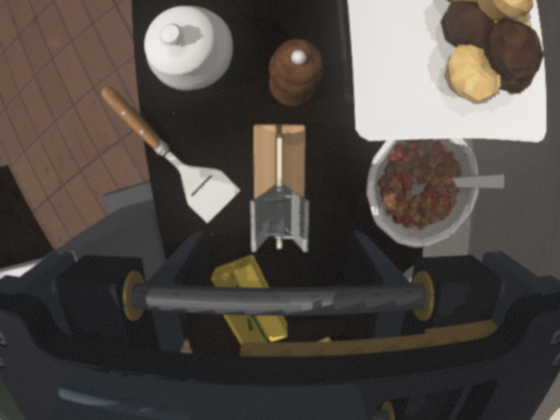

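Pressing stopped at z = 110.2 on the 22 N limit, so the new card is home. The wrist view shows the clip at about (280,220), with splayed levers between columns 250 and 308. I'll measure it with the wrist depth.

```bash
cat >> h.py <<'E'
def wcloud(c):
    d=c["depth"];K=c["camera_matrix"];v,u=np.indices(d.shape)
    x=(u-K[0,2])/K[0,0];y=(v-K[1,2])/K[1,1];r=np.hypot(x,y)+1e-9
    k=np.tan(np.minimum(r,1.5))/r
    return (np.stack([x*k*d,y*k*d,d],-1)-c["t"])@c["R"]
E
python3 - <<'E'
from h import *
np.set_printoptions(precision=1,suppress=True)
c=dict(np.load("wrist1.npz"));P=wcloud(c)[110:270,235:325].reshape(-1,3)
a=np.radians(76.5);e=np.array([np.cos(a),np.sin(a)]);n=np.array([np.sin(a),-np.cos(a)])
def rep(Q,l):
    print(l,len(Q),np.percentile(Q[:,2],[2,50,98]),"edge",np.percentile(Q[:,:2]@e,[1,50,99]),"norm",np.percentile(Q[:,:2]@n,[1,50,99]))
z=P[:,2];O=np.array([493.2,186.2]);print("ref e,n",O@e,O@n)
rep(P[(z>145)&(z<170)],"tips");rep(P[(z>151)&(z<170)],"tips2");rep(P[(z>128)&(z<145)],"mid");rep(P[(z>105)&(z<114)],"card");
b=P[(z>25)&(z<36)];rep(b,"block");print(cv2.minAreaRect(b[:,:2].astype(np.float32)))
k=P[(z>105)&(z<114)][:,:2];print(cv2.fitLine(k.astype(np.float32),cv2.DIST_HUBER,0,.01,.01).ravel())
# top pictures: clip free of robot in first top image
c=dict(np.load("top.npz"));P=cloud(c)[180:228,180:242].reshape(-1,3);z=P[:,2]
rep(P[(z>145)&(z<170)],"T tips");rep(P[(z>151)&(z<170)],"T tips2");rep(P[(z>128)&(z<145)],"T mid");rep(P[(z>105)&(z<114)],"T card");rep(P[(z>25)&(z<36)],"T block")
E
```

```text
ref e,n 296.19053263177994 436.1053179901645
tips 936 [145.5 157.2 160.3] edge [277.4 297.7 315.9] norm [417.1 452.4 458.5]
tips2 648 [151.3 158.4 160.4] edge [277.8 297.9 315.9] norm [417.  454.1 458.6]
mid 1329 [128.6 133.2 144.3] edge [275.9 297.5 316.4] norm [423.1 437.6 452.4]
card 393 [105.7 110.5 113.8] edge [260.  317.9 357.7] norm [430.6 437.7 443.9]
block 3103 [29.8 32.  33.5] edge [199.3 332.  368.2] norm [394.3 434.6 465. ]
((484.6330871582031, 173.67660522460938), (180.93707275390625, 65.99864196777344), 67.50721740722656)
[  0.2   1.  501.4 213.5]
T tips 92 [145.6 156.  161.3] edge [276.4 295.8 315. ] norm [414.9 452.2 457.4]
T tips2 68 [151.8 157.2 161.3] edge [276.6 295.4 314.8] norm [414.9 453.3 457.3]
T mid 144 [128.2 133.2 144.6] edge [276.9 296.1 314.8] norm [421.1 437.4 452.2]
T card 63 [105.5 108.8 113.6] edge [260.2 303.6 355.6] norm [429.2 435.9 443.5]
T block 628 [25.8 30.8 35.4] edge [249.3 292.7 367.5] norm [408.2 425.9 463.1]
```

```bash
python3 - <<'E'
from h import *
np.set_printoptions(precision=2,suppress=True)
a=np.radians(76.5);e=np.array([np.cos(a),np.sin(a)]);n=np.array([np.sin(a),-np.cos(a)])
p=296.3*e+437.0*n;print(p)
ctrl.line_to([*p,170],rate=100);ctrl.line_to([*p,131],rate=80)
effector.grip(20,25)
s=telemetry.read_state();print(s["grip_width"],s["grip_force"],s["ft_force"],s["eef_pos"],s["time_s"])
h=ctrl.line_to([*p,195],rate=60,force_limit=15)
s=telemetry.read_state();print(h,s["grip_width"],s["grip_force"],s["ft_force"],s["eef_pos"],s["time_s"])
for m in("wrist","scene"):
    c=imaging.read_camera(m);np.savez(m+"2.npz",**{k:c[k] for k in("img","depth","camera_matrix","R","t")})
w=np.load("wrist2.npz")["img"][120:270,190:370];sc=c["img"][150:275,140:290]
cv2.imwrite("pics/l2.png",np.hstack([cv2.resize(w,(430,358)),cv2.resize(sc,(370,358),interpolation=cv2.INTER_CUBIC)]))
E
```

```text
[494.1 186.1]
23.978562541006 24.976607859134674 [ 0.38  0.3  -0.8 ] [494.03 186.09 130.9 ] 11.05
False 24.22061670433098 24.97661679983139 [-0.09  0.13 -0.85] [493.8  186.01 194.52] 12.2667
```

View pics/l2.png

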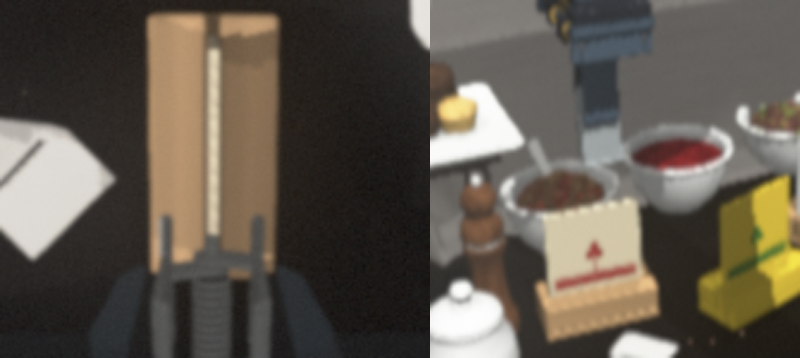

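The clip is off the old card and fully squeezed (24 mm, 25 N). The old card's top edge runs centrally between the levers, at crop column 213. Next I move above the new card and check alignment.

```bash
python3 - <<'E'
from h import *
np.set_printoptions(precision=2,suppress=True)
y=np.radians(105.4)
ctrl.move_pose([500.5,-115,195],[np.pi,0,y]); ctrl.dwell(.3)
c=imaging.read_camera("wrist");s=telemetry.read_state();print(s["eef_pos"],s["time_s"],s["grip_width"])
np.savez("wrist3.npz",**{k:c[k] for k in("img","depth","camera_matrix","R","t")})
cv2.imwrite("pics/w3.png",c["img"])
e=np.array([np.cos(y),np.sin(y)]);n=np.array([np.sin(y),-np.cos(y)]);T=np.array(s["eef_pos"][:2])
P=wcloud(c)[100:300,200:360].reshape(-1,3);z=P[:,2]
def rep(k,l):
    Q=P[k][:,:2]-T;E,N=Q@e,Q@n;print(l,k.sum(),np.percentile(z[k],[5,50,95]),"e",np.percentile(E,[1,50,99]),"n",np.percentile(N,[1,50,99]),"slope",np.polyfit(E,N,1))
near=(np.linalg.norm(P[:,:2]-T,axis=1)<75)
rep(near&(z>104)&(z<114),"card");rep(near&(z>28)&(z<35),"block");rep(near&(z>140)&(z<180),"below pin");rep(near&(z>180)&(z<240),"clip")
t=dict(np.load("top1.npz"));P=cloud(t)[180:226,302:366].reshape(-1,3);z=P[:,2];rep((z>106)&(z<116),"top card");rep((z>28)&(z<35),"top block")
E
```

```text
[ 500.65 -114.4   194.99] 13.8667 23.699807576388274
card 273 [109.21 110.47 111.65] e [-0.42 25.86 48.41] n [-0.34  1.26  2.9 ] slope [0.01 0.84]
block 4137 [30.69 32.09 33.35] e [-57.38  13.01  57.7 ] n [-25.63   4.54  28.34] slope [-0.01  1.49]
below pin 174 [158.27 159.87 177.82] e [-16.59  16.49  19.89] n [-13.63  -9.83  14.7 ] slope [-0.1   1.57]
clip 3795 [188.45 214.83 236.68] e [-17.34  16.08  20.05] n [-21.25   0.49  22.26] slope [0.   0.45]
top card 72 [106.3  109.64 113.19] e [-46.53  -0.19  48.1 ] n [-2.54 -0.6   1.89] slope [-0.   -0.39]
top block 698 [28.51 31.19 34.14] e [-58.6    2.04  58.14] n [-27.92  -6.37  27.1 ] slope [-0.   -1.64]
```

View pics/w3.png

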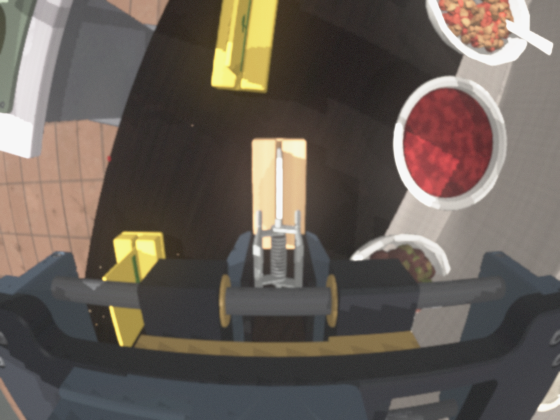

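The wrist view shows the card edge (column 279) centred between the clip's levers (258 to 300), with offsets within about 1 mm. Lowering with a small along-edge trim.

```bash
python3 - <<'E'
from h import *
np.set_printoptions(precision=2,suppress=True)
y=np.radians(105.4);e=np.array([np.cos(y),np.sin(y)]);p=np.array([500.5,-115])-1.2*e
ctrl.line_to([*p,160],rate=70)
h=ctrl.line_to([*p,126],rate=30,force_limit=7);ctrl.dwell(.5)
s=telemetry.read_state();print(h,s["eef_pos"],s["ft_force"],s["grip_width"],s["grip_force"],s["time_s"])
T=np.array(s["eef_pos"][:2]);n=np.array([np.sin(y),-np.cos(y)])
w=imaging.read_camera("wrist");sc=imaging.read_camera("scene")
P=wcloud(w).reshape(-1,3);z=P[:,2];Q=P[:,:2]-T;near=np.linalg.norm(Q,axis=1)<70
for l,lo,hi in(("card",106,114),("lips",84,104),("clip",118,165)):
    k=near&(z>lo)&(z<hi)
    if k.sum():print(l,k.sum(),np.percentile(Q[k]@e,[1,50,99]),np.percentile(Q[k]@n,[1,50,99]),np.percentile(z[k],[1,50]))
cv2.imwrite("pics/f4.png",np.hstack([cv2.resize(w["img"][130:300,210:350],(340,413),interpolation=cv2.INTER_CUBIC),cv2.resize(sc["img"][145:255,240:350],(413,413),interpolation=cv2.INTER_CUBIC)]))
E
```

```text
False [ 500.83 -116.15  126.03] [ 0.37 -0.11 -0.32] 23.6641311846727 24.97656762599945 16.3
card 348 [16.81 33.68 50.1 ] [-11.36   1.59  12.37] [107.06 110.66]
lips 177 [-16.89  16.55  50.37] [-13.67   1.63  14.62] [85.79 90.81]
clip 3361 [-17.58  15.46  19.94] [-21.19   0.43  22.  ] [118.87 142.24]
```

View pics/f4.png

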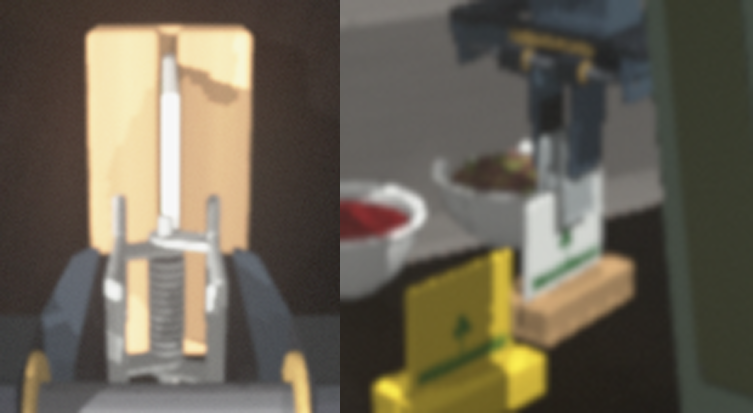

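The card edge (left crop, column 170) sits between the open jaws with clear gaps to both levers (118 and 213). There's no contact force, and the clip straddles the new card.

```bash
python3 -c "
from bench import ctrl
print(ctrl.finish_job())"
```

```text
the job is handed in; nothing more can be done
None
```

The new card is pressed fully home, and the clip is held squeezed wide open over the middle of its top edge without touching it; the job is handed in at about 16 s of the 51 s allowed.

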